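# Seat a sample cell in the light bench

### The arm

A 6-joint arm with a two-finger parallel gripper is mounted at the origin on the work surface; the furniture and walls round the work are solid. World frame = base frame: x ahead of the robot, y to its left, z up, the work surface at z = 0. Lengths are in mm, angles in rad, forces in N, time in s.
With the tool pointing down it reaches from about 300 to 950 mm from the base axis. Payload 3.1 kg.
Tool frame: the origin (TCP) lies midway between the tips of the shut fingers; the grasp point (between the pads) lies 19 mm behind it; x points along the fingers, y is the direction in which the jaws open and shut, and the axes are right-handed (so a half turn about x gives the same grasp; the last joint's range is limited). The gripper opens to 85 mm and grips with 20 to 120 N. Pads are 22 mm wide; open, the fingers measure 114 mm over their backs; the gripper's body (76 mm by 85 mm) begins 54 mm behind the grasp point. The pads swing forward as they close: fully open they stand 13 mm farther back than shut.
Start: joints at [-1.25, 0.308, 1.634, -0, 1.2, -0.07], TCP at [238.054, -577.894, 194.172] pointing down, gripper open.
Joint ranges: [-3.06, 3.06], [-0.79, 1.96], [0.05, 2.63], [-1.19, 4.34], [0.05, 2.64], [-2.94, 2.94]. Speed limits (rad/s): [2.79, 2.79, 3.14, 3.14, 3.14, 3.14].

### API

Orientations are given as a unit quaternion [x, y, z, w].
In Python, from station import r gives the robot as it stands. Calls block until the motion is done:
- r.move_to(position, orientation): joint-space move of the TCP to a pose.
- r.move_linear(position, attitude=None, max_speed=150, force_limit=None): straight line of the TCP; attitude=None keeps the orientation; max_speed is the mean speed in mm/s. With force_limit (N) it stops when the force on the tool has changed by that much, and returns True; else False.
- r.goto_joints(angles): joint-space move.
- r.gripper_to(opening, effort=None): opening from 0.0 (shut) to 1.0 (fully open); effort is the grip in N (None keeps the last); returns when the fingers have stopped.
- r.wait(seconds).
- r.ik(position, orientation): joint angles nearest the present ones, or None.
- r.sense(): the state.
- r.snapshot(name): name is "scene" or "top" or "wrist"; returns a dict with "color" (400x640x3 uint8, red, green, blue), "K" (3x3 intrinsics, pixels), "R" (3x3) and "t" (3): a world point X has camera coordinates R X + t. Camera axes: x right, y down, z forward; pixel columns grow to the right and rows downward; lengths in mm; the calibration is good to about 2 mm. A picture is of the moment at which its call begins. There is no depth.
A pose or a line that the arm cannot do raises r.IKError and nothing moves.
- r.close_job(): hands the job in, once; it reports no verdict.
The state is a dict: "time_s": time; "joint_pos": joint angles; "joint_velocities": joint speeds; "joint_efforts": joint torques, N m; "tcp_pos": TCP position; "tcp_rot": TCP orientation; "ft_force": force on the tool from outside, world axes, zero at the start; "torque": the same for the moment, N m; "width": opening from 0.0 (shut) to 1.0 (fully open).
Only numpy, scipy, OpenCV 4.12 (cv2) and the standard library are available. Lean on these libraries where they do the work, as an engineer would, in place of code of your own. Each camera call takes 0.05 s, during which the arm holds its last target.

### The job

Stand the glass sample cell in the spring-jawed pocket of the light bench, with its two clear faces looking along the light path at the lamp and the detector, and push it down until it is firmly home on the pocket's cushioned floor. The floor's height is not known beforehand, so feel for it: once the cell stands on it press with about 10 N for half a second, never with more than 15 N. Then let go, leaving the cell upright in the pocket and everything else where it was.

Things in the scene. Friction and masses are not known exactly. Their poses are not given: they have to be found in the camera images.
- sample_cell: Closed square glass cell with a grey cap, 24 x 24 mm, 100 mm tall, 0.08 to 0.17 kg, upright on the table at any yaw. Origin: centre of its underside; z up. The faces across its y axis (+y, -y) are clear glass; those across its x axis are frosted, with upright ribs. A black ridge on the cap runs along y, clear face to clear face. Grip the frosted faces about 78 mm above the foot, so that the fingertips stay above the pocket's rim.
- light_bench: Fixed grey instrument, base plate 110 x 210 x 12 mm. Origin: centre of its underside. The light path runs along its y axis, 85 mm above the table, from a housing at +y (lamp, slotted top) to one at -y (detector), each 56 x 46 mm and 98 mm high, with a barrel ending 42 mm from the centre. The pocket is in the middle between the barrels; the fingers have free room on its x sides.
- pocket_mouth (a point): Point on the upright axis of the open-topped pocket, at rim height (68 mm above the table); axes as the bench's. A fixed wall stands 12 mm to -x of it, side walls 13.5 mm away at +y and -y, all with lead-ins at the rim 5 mm wide and 6 to 9 mm deep. The fourth side (+x) is the sprung jaw. A seated cell is centred here.
- jaw_face (a point): Middle of the top edge of the steel jaw's upright face, 10 mm below the rim, at rest 9 mm to +x of the pocket's axis; above it the jaw slopes out to 16 mm at the rim. The descending cell wedges the jaw back 3 mm (about 5 N). The jaw then squares the cell against the fixed wall and drags on it (about 2 to 6 N), so it does not sink to the floor by itself.
- seat: The pocket's floor. Origin: on the pocket's axis 32 mm below the rim, the middle of the floor's range. The floor is a black rubber pad on a lift left anywhere from 12 mm above to 12 mm below this point (20 to 44 mm below the rim); where is not measured. The lift does not yield. The pad gives 1 mm for each 5 N, up to a hard stop after 4 mm.
- wax_pot: White round pot with a tan lid, 62 mm wide, 35 mm high, loose on the table, a bystander to leave alone. Origin: centre of its underside.
- ply_block: Brown wooden block, 50 x 70 x 50 mm, loose on the table, a bystander to leave alone. Origin: centre of its underside.
- sticky_notes: Green pad of sticky notes, 76 x 66 x 16 mm, loose on the table, a bystander to leave alone. Origin: centre of its underside.

How it is judged (in metres and radians):
On the way:
1. The cell, in the pocket with its clear faces across the light path, is pressed on the floor with more than 4 N for 0.3 s (angle between the y axis of sample_cell and the y axis of light_bench, either way round below 0.09 rad and angle between sample_cell's own z axis and vertical below 0.09 rad and horizontal distance between sample_cell and pocket_mouth below 0.004 m and contact force between sample_cell and seat above 4 N), for 0.3 s.
At the end, for the whole second after the job is handed in: The cell stands at rest on the pocket's floor (the floor carries at least 0.15 N), its axis within 4 mm of the pocket's, upright within 0.09 rad, its y axis (clear faces) within 0.09 rad of the light path, either way round (angle between the y axis of sample_cell and the y axis of light_bench, either way round below 0.09 rad and angle between sample_cell's own z axis and vertical below 0.09 rad and horizontal distance between sample_cell and pocket_mouth below 0.004 m and contact force between sample_cell and seat above 0.15 N and linear speed of sample_cell below 0.01 m/s); the robot touches nothing.
It fails at once if the cell presses on the pocket's floor with more than 16 N (contact force between sample_cell and seat above 16 N).
It fails at once if the cell is pushed against the bench with more than 40 N (contact force between sample_cell and light_bench above 40 N).
It fails at once if a bystander (pot, wooden block or sticky notes) is moved more than 25 mm (distance of any of wax_pot, ply_block, sticky_notes from where it was at the start of the episode above 0.025 m).
It also fails if it takes over 54 s, if anything falls off the work surface, if the arm or the gripper's body presses on something with over 40 N, if the wrist force passes 120 N, or if a joint passes its speed limit or range.

## Working session

There is one attempt and no reset: what is moved stays moved. The work goes in short steps, each a Python script; the robot and the scene stay as the last script left them, time stands still between calls to the robot, and variables do not carry over. Pictures are saved under pics/ and viewed, and the job is handed in when it is done.

```bash
ls; mkdir -p pics; python3 - <<'E'
from station import r
import cv2,numpy as np
for n in ("scene","top","wrist"):
    s=r.snapshot(n); cv2.imwrite(f"pics/{n}0.png",s["color"][:,:,::-1]); np.savez(f"{n}0.npz",**s); print(n,s["K"].tolist(),s["R"].round(3).tolist(),s["t"].round(1))
print(r.sense())
E
```

```text
pics
scene [[475.0087934865724, 0.0, 332.9660762562449], [0.0, 475.0087934865724, 203.71345752588755], [0.0, 0.0, 1.0]] [[-0.847, -0.532, -0.004], [-0.289, 0.467, -0.836], [0.447, -0.707, -0.549]] [508.3 172.1 864.6]
top [[437.29873984435466, 0.0, 322.0779339519381], [0.0, 437.29873984435466, 198.38162467755632], [0.0, 0.0, 1.0]] [[-0.004, -0.999, -0.034], [-0.99, 0.009, -0.141], [0.141, 0.033, -0.99]] [ 142.5  553.3 1040.9]
wrist [[312.71437227641934, 0.0, 317.45620619991655], [0.0, 312.71437227641934, 196.8497613862598], [0.0, 0.0, 1.0]] [[0.381, -0.925, -0.001], [-0.886, -0.365, 0.287], [-0.266, -0.109, -0.958]] [-624.5  -37.3  379.1]
{'time_s': 0.15, 'joint_pos': array([-1.24966459e+00,  3.08826155e-01,  1.63489053e+00, -1.41353604e-05,
        1.19971918e+00, -6.96486076e-02]), 'joint_velocities': array([ 0.00150806, -0.00273482, -0.0050843 , -0.00080477, -0.00064166,
        0.0010948 ]), 'joint_efforts': array([ 1.32942769e-04, -4.15800905e+01, -2.77146614e+01, -8.05024911e-05,
        6.05273293e-03, -3.29031501e-06]), 'tcp_pos': array([ 237.84105981, -577.19756722,  193.19951589]), 'tcp_rot': array([-0.69356496, -0.13793195,  0.69373765, -0.13664006]), 'ft_force': array([-0.37167824, -0.13529922,  0.1745105 ]), 'torque': array([-0.00840528, -0.01964868,  0.04296105]), 'width': 0.9979602139474415}
```

View pics/scene0.png

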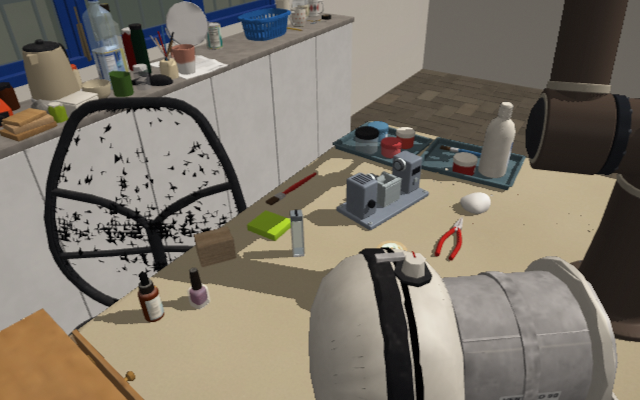

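View pics/top0.png

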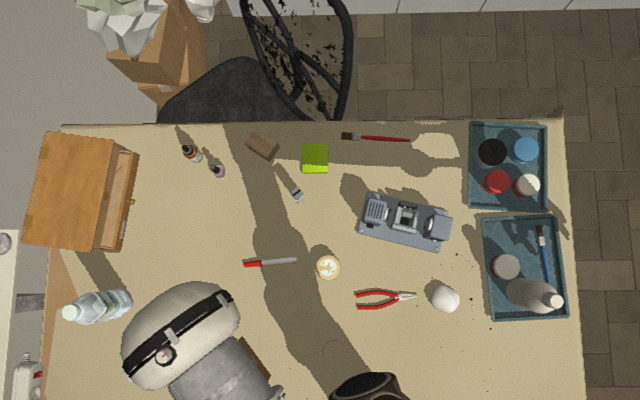

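View pics/wrist0.png

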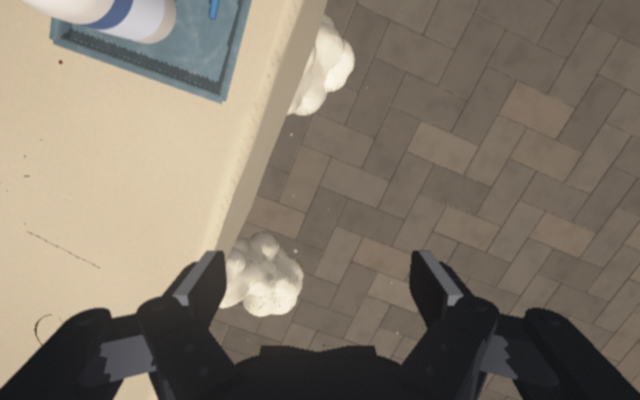

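```bash
cat > h.py <<'E'
import numpy as np,cv2
from scipy.spatial.transform import Rotation as Ro
def ray(s,uv,z):
    K,R,t=s["K"],s["R"],s["t"]; uv=np.atleast_2d(np.array(uv,float))
    d=(np.linalg.inv(K)@np.c_[uv,np.ones(len(uv))].T).T@R
    c=-R.T@t; k=(z-c[2])/d[:,2]; return (c+d*k[:,None])[:,:2]
def proj(s,X):
    X=np.atleast_2d(np.array(X,float)); p=(X@s["R"].T+s["t"])@s["K"].T; return p[:,:2]/p[:,2:]
def tri(ss,uvs):
    A=[];b=[]
    for s,uv in zip(ss,uvs):
        d=s["R"].T@np.linalg.inv(s["K"])@np.array([*uv,1.]);d/=np.linalg.norm(d)
        c=-s["R"].T@s["t"];P=np.eye(3)-np.outer(d,d);A.append(P);b.append(P@c)
    return np.linalg.lstsq(np.vstack(A),np.hstack(b),rcond=None)[0]
def load(n): return dict(np.load(n))
def down(yaw):
    "tool x down, tool y (jaws) at yaw in world"
    y=np.array([np.cos(yaw),np.sin(yaw),0]);x=np.array([0,0,-1.]);return Ro.from_matrix(np.c_[x,y,np.cross(x,y)]).as_quat()
E
python3 - <<'E'
from h import *
s=load("top0.npz");im=s["color"][:,:,::-1]
cv2.imwrite("pics/topz.png",cv2.resize(im[130:265,240:460],None,fx=3.6,fy=3.6,interpolation=cv2.INTER_CUBIC))
w=load("wrist0.npz");sc=load("scene0.npz")
print("cell top",ray(s,(294,182),100),"foot?",ray(s,(300,200),0),"bench",ray(s,(405,216),68))
print("scene cell top",ray(sc,(297,214),100))
print("wristcam centre",-w["R"].T@w["t"], Ro.from_quat([-0.69356496, -0.13793195,  0.69373765, -0.13664006]).as_matrix().round(2))
E
```

```text
cell top [[585.45515583 203.17008863]] foot? [[556.38241691 197.27228343]] bench [[506.26272301 -59.54909401]]
scene cell top [[557.54613154 197.99900518]]
wristcam centre [ 305.65413001 -549.87524518  373.35223722] [[-0.    0.38 -0.92]
 [ 0.   -0.92 -0.38]
 [-1.   -0.   -0.  ]]
```

View pics/topz.png

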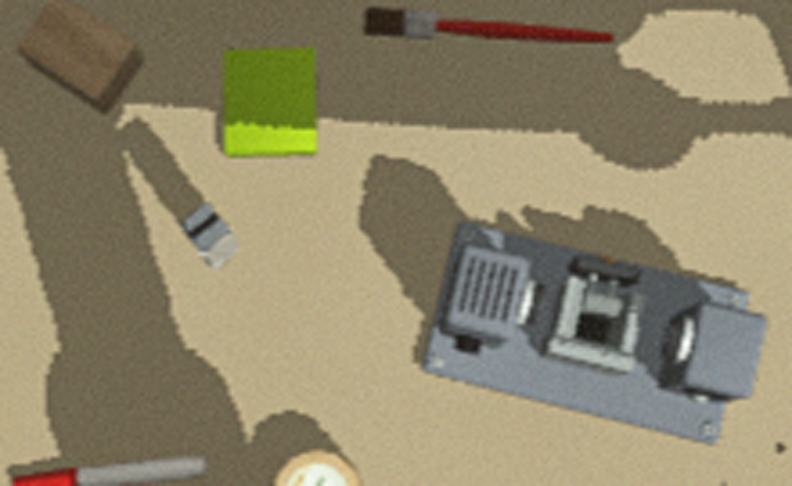

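```bash
python3 - <<'E'
from station import r
from h import *
p=r.sense()["tcp_pos"]; q=r.sense()["tcp_rot"]
r.move_linear([p[0],p[1],330],max_speed=300)
yb=np.deg2rad(-12.4)
for yaw in (yb,yb+np.pi):
    j=r.ik([500,-60,300],down(yaw)); print(yaw,None if j is None else j.round(2))
js=[r.ik([500,-60,300],down(y)) for y in (yb,yb+np.pi)]
cur=r.sense()["joint_pos"]
k=min((i for i in (0,1) if js[i] is not None),key=lambda i:abs(js[i][5]))
r.goto_joints(js[k])
s=r.snapshot("wrist");np.savez("w1.npz",**s);cv2.imwrite("pics/w1.png",s["color"][:,:,::-1])
s=r.sense();print(k,s["time_s"],s["tcp_pos"])
E
```

```text
-0.21642082724729686 [-0.21 -0.01  1.79 -0.    1.37  0.01]
2.9251718263424964 None
0 2.8833 [500.12696494 -60.92155284 300.02888335]
```

View pics/w1.png

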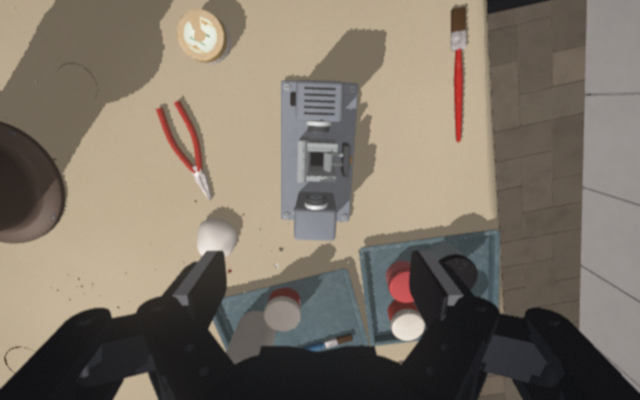

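```bash
python3 - <<'E'
from h import *
s=load("w1.npz");im=s["color"][:,:,::-1]
cv2.imwrite("pics/w1z.png",cv2.resize(im[70:250,265:375],None,fx=3.3*1,fy=3.3,interpolation=cv2.INTER_CUBIC))
print("cam",-s["R"].T@s["t"], s["R"].round(3))
for z,uv in ((68,(318,161)),(98,(319,102)),(98,(315,222)),(12,(281,219)),(12,(283,80)),(12,(357,83)),(12,(350,219))): print(z,uv,ray(s,uv,z))
E
```

```text
cam [515.93379256  10.43476534 480.29609947] [[ 0.976 -0.216  0.001]
 [-0.207 -0.935  0.289]
 [-0.061 -0.282 -0.957]]
68 (318, 161) [[500.92886425 -62.65047742]]
98 (319, 102) [[518.18222974  10.46445022]]
98 (315, 222) [[ 480.81566197 -135.19141808]]
12 (281, 219) [[ 420.98400072 -151.18285749]]
12 (283, 80) [[475.63310046  50.30312366]]
12 (357, 83) [[576.48673104  23.93205935]]
12 (350, 219) [[ 528.66103866 -175.04814337]]
```

View pics/w1z.png

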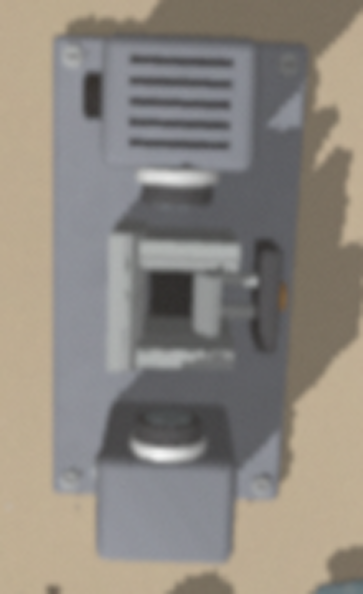

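```bash
python3 - <<'E'
from station import r
from h import *
r.move_to([547,115,240],down(np.deg2rad(-14.3)))
s=r.snapshot("wrist");np.savez("w2.npz",**s);cv2.imwrite("pics/w2.png",s["color"][:,:,::-1])
print(r.sense()["time_s"],-s["R"].T@s["t"],proj(s,[563,196,100]))
E
```

```text
3.7167 [565.29900224 184.90652764 420.48119679] [[311.89250604  91.28398705]]
```

View pics/w2.png

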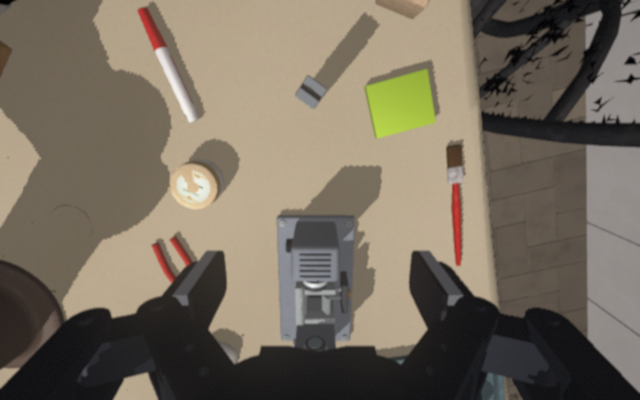

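```bash
python3 - <<'E'
from h import *
s=load("w2.npz");im=s["color"][:,:,::-1].copy()
c=im[65:120,285:340]
cv2.imwrite("pics/w2z.png",cv2.resize(c,None,fx=10,fy=10,interpolation=cv2.INTER_CUBIC))
b,g,rr=[im[...,i].astype(int) for i in range(3)]
m=((b-rr>-4)).astype(np.uint8); m2=np.zeros_like(m);m2[65:120,285:340]=m[65:120,285:340]
n,l,st,ce=cv2.connectedComponentsWithStats(m2);i=1+np.argmax(st[1:,4]);print(st[i],ce[i])
pts=np.argwhere(l==i)[:,::-1]+0.0
P=ray(s,pts,100);print(cv2.minAreaRect(P.astype(np.float32)),P.mean(0))
gray=b+g+rr
mm=(l==i)&(gray<150);q=np.argwhere(mm)[:,::-1]
Q=ray(s,q,102);d=Q-Q.mean(0);u,sv,vt=np.linalg.svd(d);print(len(q),Q.mean(0),sv,np.rad2deg(np.arctan2(vt[0,1],vt[0,0])))
E
```

```text
[304  77  22  20 210] [314.43333333  86.18571429]
((566.4859008789062, 199.8406219482422), (8.982805252075195, 21.29154396057129), 40.210628509521484) [566.56904877 199.89752395]
0 [nan nan] [] 0.0<stdin>:12: RuntimeWarning: Mean of empty slice.
  ret = um.true_divide(
```

View pics/w2z.png

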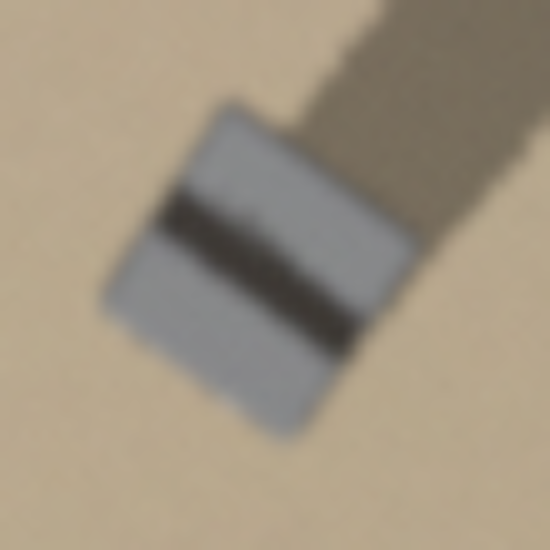

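```bash
python3 - <<'E'
from h import *
s=load("w2.npz")
f=lambda a:(np.array(a)/10.)+[284.55,64.55]
C=ray(s,f([(225,98),(422,245),(295,437),(107,308)]),100);print(C.round(1),C.mean(0))
for i in range(4):
    d=C[(i+1)%4]-C[i];print(np.hypot(*d),np.rad2deg(np.arctan2(d[1],d[0])))
A=ray(s,f([(166,213),(350,345)]),101);d=A[1]-A[0];print("ridge",A.mean(0),np.hypot(*d),np.rad2deg(np.arctan2(d[1],d[0])))
for n in("top0.npz","scene0.npz"):
    t=load(n);print(n,proj(t,[*C.mean(0),100]),proj(t,[*C.mean(0),0]))
    u,v=proj(t,[*C.mean(0),50])[0].astype(int);cv2.imwrite(f"pics/c_{n}.png",cv2.resize(t["color"][v-35:v+35,u-35:u+35,::-1],None,fx=7,fy=7,interpolation=cv2.INTER_CUBIC));print(u-35,v-35)
E
```

```text
[[562.4 212. ]
 [577.5 194.4]
 [561.1 180.1]
 [546.3 196.4]] [561.81351418 195.73512581]
23.176677498617355 -49.35482486031
21.770522809981188 -138.927160794521
21.93083142188041 132.20703596635155
22.412474914286076 44.268740362308364
ridge [561.32962977 195.25056673] 21.512150945253502 -48.664345532648234
top0.npz [[297.10470639 191.87830081]] [[300.60217174 197.90625229]]
263 160
scene0.npz [[295.89561945 212.78190934]] [[298.18785141 252.9075598 ]]
262 198
```

```bash
cd pics; python3 -c "
import cv2,numpy as np
cv2.imwrite('cc.png',np.hstack([cv2.resize(cv2.imread('c_top0.npz.png'),(390,390)),cv2.resize(cv2.imread('c_scene0.npz.png'),(390,390))]))"
```

```text
(no output)
```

View pics/cc.png

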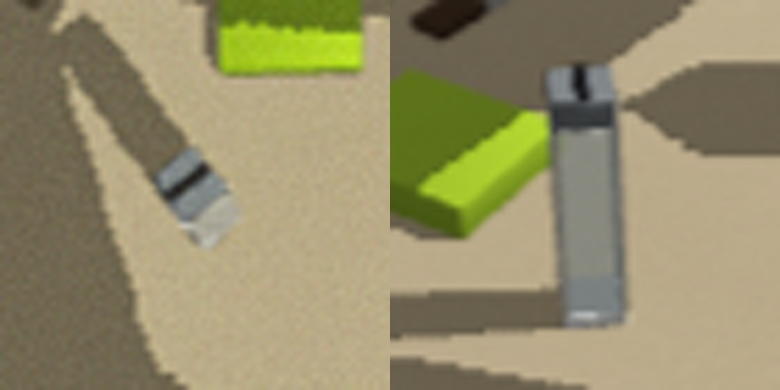

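```bash
python3 - <<'E'
from station import r
from h import *
q=down(np.deg2rad(41.7));x,y=561.7,195.5
r.move_to([x,y,180],q)
r.move_linear([x,y,60],max_speed=150,force_limit=15)
s=r.sense();print(s["time_s"],s["tcp_pos"],s["ft_force"])
r.gripper_to(0.0,effort=60)
s=r.sense();print(s["time_s"],s["tcp_pos"],s["width"],s["ft_force"])
s=r.snapshot("scene");cv2.imwrite("pics/g1.png",s["color"][:,:,::-1]);
s=r.snapshot("wrist");cv2.imwrite("pics/g1w.png",s["color"][:,:,::-1]);
E
```

```text
5.4917 [562.84941645 195.69284742  61.11150343] [ 0.37553145 -0.45193378  0.50771443]
6.125 [562.50490302 195.73237859  60.75595715] 0.240593634964886 [-0.36652402 -0.59439736  3.71692466]
```

View pics/g1.png

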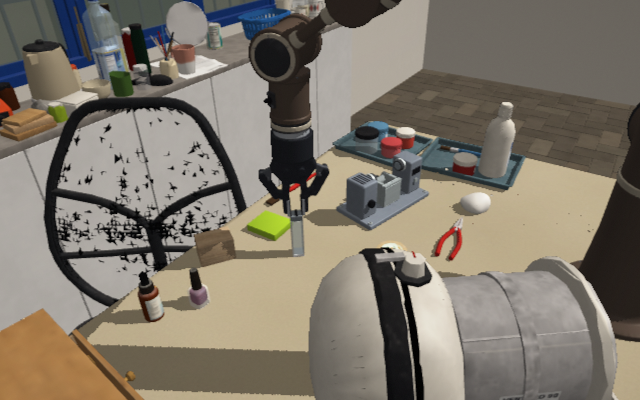

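View pics/g1w.png

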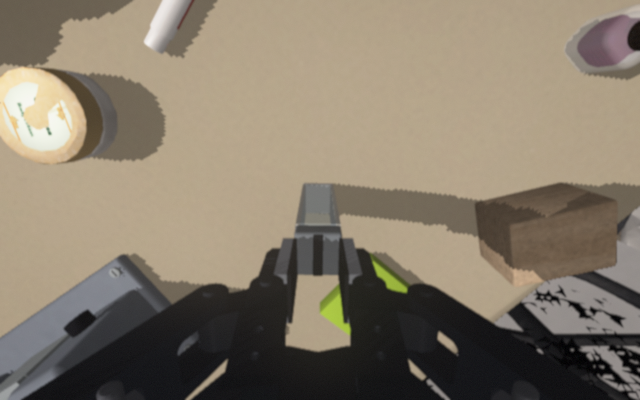

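```bash
python3 - <<'E'
from station import r
from h import *
f0=r.sense()
s=r.snapshot("wrist");im=s["color"][:,:,::-1]
np.savez("w3.npz",**s)
cv2.imwrite("pics/g1z.png",cv2.resize(im[170:300,260:380],None,fx=4.6,fy=4.6,interpolation=cv2.INTER_CUBIC))
p=f0["tcp_pos"];print(f0["time_s"],p,f0["ft_force"],proj(s,[p[0],p[1],101]),proj(s,[p[0],p[1],101-40]))
E
```

```text
6.225 [562.52740839 195.72210028  60.73288385] [-0.26195479  0.0403569   4.74550565] [[318.10995688 256.26308776]] [[317.90655395 225.78271514]]
```

View pics/g1z.png

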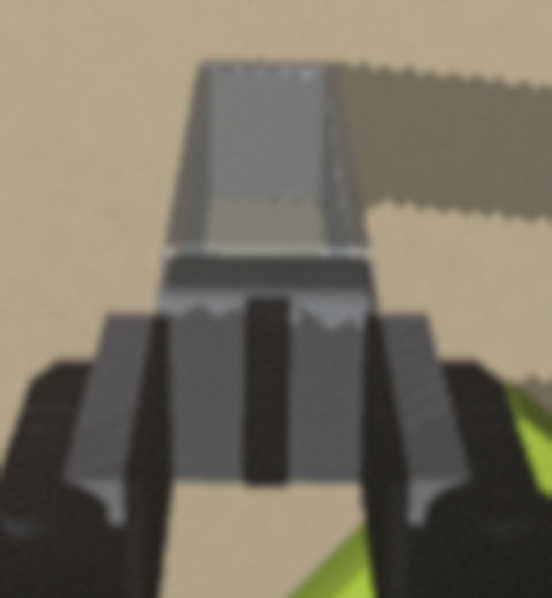

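```bash
python3 - <<'E'
from station import r
from h import *
s=load("w3.npz");p=np.array([562.527,195.722]);a=np.deg2rad(41.7)
fw=np.array([-np.sin(a),np.cos(a)])
for uv in ((318,233.2),(318,274.3)): 
    d=ray(s,uv,100)[0]-p;print(d@fw,d@[np.cos(a),np.sin(a)])
# pocket view: lift, move toward bench with camera over pocket
r.move_linear([562.5,195.7,230],max_speed=200)
f=r.sense();print("lift",f["ft_force"],f["time_s"])
b=np.deg2rad(-14.3);fb=np.array([-np.sin(b),np.cos(b)]);t=np.array([500.6,-62.8])-73*fb
print(t); r.move_to([*t,250],down(b))
s=r.snapshot("wrist");np.savez("w4.npz",**s);im=s["color"][:,:,::-1];cv2.imwrite("pics/w4.png",im)
f=r.sense();print(f["ft_force"],f["time_s"],f["tcp_pos"],f["width"])
E
```

```text
11.957546195496233 -0.05682495608523063
-10.70258262338757 -0.0465057788575997
lift [-0.54859212 -0.27487374 -1.29265573] 7.275
[ 482.56907207 -133.53814839]
[-0.59582084 -0.00494596 -0.49379392] 8.6083 [ 482.98956391 -132.57360169  249.76130764] 0.24290964690634784
```

View pics/w4.png

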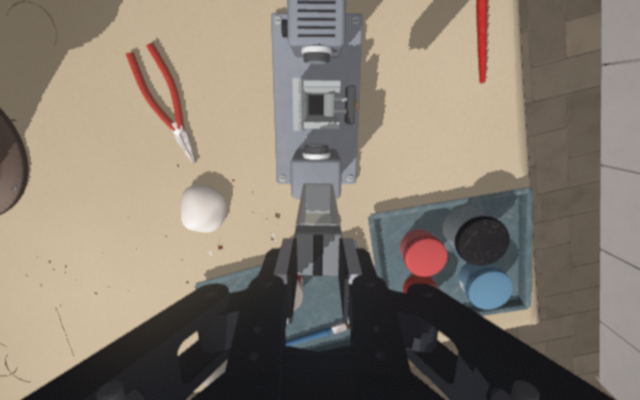

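```bash
python3 - <<'E'
from h import *
s=load("w4.npz");im=s["color"][:,:,::-1]
cv2.imwrite("pics/w4z.png",cv2.resize(im[65:145,275:375],None,fx=7,fy=7,interpolation=cv2.INTER_CUBIC))
cv2.imwrite("pics/w4y.png",cv2.resize(im[0:200,260:380],None,fx=3,fy=3,interpolation=cv2.INTER_CUBIC))
E
```

```text
(no output)
```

View pics/w4z.png

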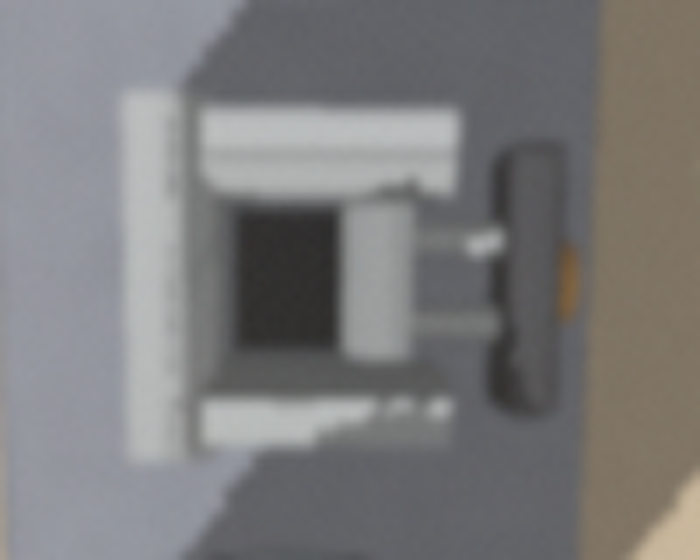

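View pics/w4y.png

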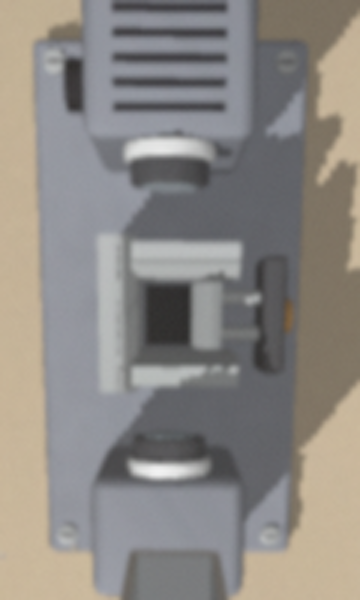

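```bash
python3 - <<'E'
from h import *
s=load("w4.npz")
f=lambda a:(np.array(a,float)+.5)/7-.5+[275,65]
g=lambda a:(np.array(a,float)+.5)/3-.5+[260,0]
ang=lambda P,Q:np.rad2deg(np.arctan2(*(P-Q)))  # atan2(dx,dy): -yaw
def seg(n,F,a,z):
    P=ray(s,F(a),z);print(n,P.round(1).tolist(),"yaw",-ang(P[0],P[1]));return P
seg("fix outer",f,[(124,92),(129,460)],68)
i=seg("fix inner rim",f,[(183,92),(187,458)],68)
seg("base L",g,[(35,40),(51,548)],12)
R=seg("base R",g,[(308,42),(288,548)],12)
b=ray(s,g([(35,40),(51,548),(308,42),(288,548)]),12);print("base mid",b.mean(0))
t=ray(s,f([(330,106),(325,447)]),68);print("outer y",t,t.mean(0))
t2=ray(s,f([(330,157),(325,397)]),68);print("inner y",t2,t2.mean(0),np.hypot(*(t2[0]-t2[1])))
yaw=np.deg2rad(-14.3);X=np.array([np.cos(yaw),np.sin(yaw)]);Y=np.array([-X[1],X[0]])
print("x from fixed rim+17:",(i.mean(0)@X+17)," base x",b.mean(0)@X," prior",np.array([500.6,-62.8])@X)
print("y:",t.mean(0)@Y,t2.mean(0)@Y,b.mean(0)@Y,np.array([500.6,-62.8])@Y)
E
```

```text
fix outer [[481.1, -30.3], [466.8, -84.4]] yaw -14.738094884083766
fix inner rim [[489.9, -32.5], [476.0, -86.4]] yaw -14.456124158910844
base L [[473.2, 50.1], [420.9, -150.0]] yaw -14.640458886739447
base R [[577.7, 22.9], [526.4, -176.8]] yaw -14.425219580446278
base mid [499.56086168 -63.47083884]
outer y [[511.52226048 -40.08340585]
 [498.17447805 -90.20580832]] [504.84836926 -65.14460709]
inner y [[509.71110267 -47.33845355]
 [500.09011555 -82.55365541]] [504.90060911 -64.94605448] 36.505805494321564
x from fixed rim+17: 499.70748057044614  base x 499.75956829236776  prior 500.60081314126717
y: 61.570899701042464 61.776203488575064 61.88679830575661 62.79351783665371
```

```bash
cat > d.py <<'E'
from station import r
from h import *
q=down(np.deg2rad(-14.5))
def F(n=4,dt=0.01):
    a=[]
    for _ in range(n): r.wait(dt); a.append(r.sense()["ft_force"])
    return np.mean(a,0)
E
python3 - <<'E'
from d import *
T=np.array([500.35,-64.2])
r.move_to([*T,160],q); r.wait(0.2)
s=r.sense();print(s["time_s"],s["tcp_pos"],F().round(2))
e=T-s["tcp_pos"][:2]; C=T+e
r.move_linear([*C,136],q,max_speed=60); r.wait(0.2)
s=r.sense();print(s["time_s"],s["tcp_pos"],C,F().round(2),Ro.from_quat(s["tcp_rot"]).as_matrix()[:,1].round(4))
for n in("wrist","scene"):
    p=r.snapshot(n);np.savez(f"a_{n}.npz",**p);cv2.imwrite(f"pics/a_{n}.png",cv2.resize(p["color"][150:330,230:410,::-1] if n=="wrist" else p["color"][100:260,300:460,::-1],None,fx=3.3,fy=3.3,interpolation=cv2.INTER_CUBIC))
E
```

```text
9.3417 [502.22527883 -65.43253834 162.27444888] [-0.11 -0.06 -0.63]
10.125 [498.89407791 -63.01425049 136.34494886] [498.47472117 -62.96746166] [-0.19 -0.03 -0.75] [ 9.682e-01 -2.503e-01  8.000e-04]
```

View pics/a_wrist.png

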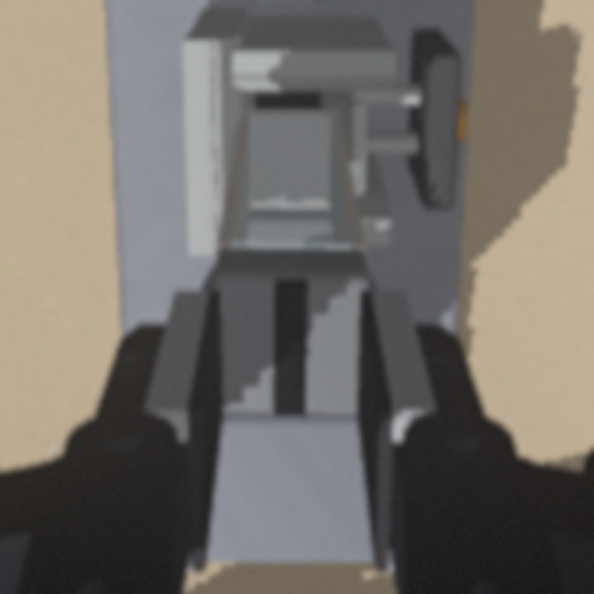

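View pics/a_scene.png

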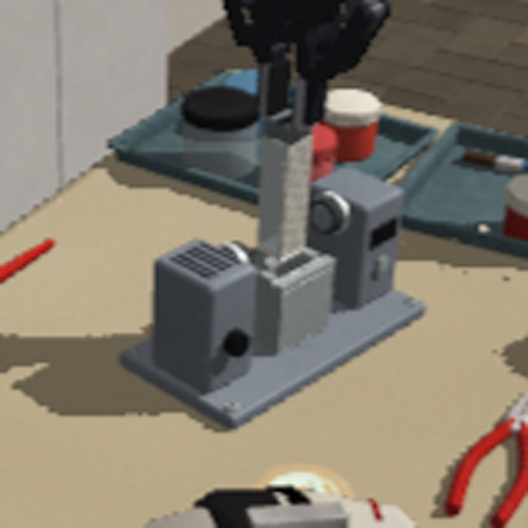

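```bash
python3 - <<'E'
from d import *
s=load("a_wrist.npz")
f=lambda a:(np.array(a,float)+.5)/3.3-.5+[230,150]
Y=np.array([np.sin(np.deg2rad(14.5)),np.cos(np.deg2rad(14.5))]);X=np.array([Y[1],-Y[0]])
P=ray(s,f([(248,108),(332,108)]),75.5);print("foot front",P@X,P@Y,"cell centre",(P.mean(0)-12*Y)@X,(P.mean(0)-12*Y)@Y)
c=np.array([498.89,-63.01]);print("tcp",c@X,c@Y,"pocket",np.array([499.8,-63.4])@X,np.array([499.8,-63.4])@Y)
W=ray(s,f([(219,40),(219,200)]),68);print("fixed rim",W@X,"->axis",(W@X).mean()+17)
T=np.array([500.0,-64.25])
r.move_linear([*T,134],q,max_speed=20);r.wait(.4)
s=r.sense();print(s["time_s"],s["tcp_pos"],F().round(2))
E
```

```text
foot front [489.05710529 509.27727452] [76.17597985 76.16789306] cell centre 499.1671899042245 64.17193645382375
tcp 498.7756203637045 63.909097402495725 pocket 499.75428291802984 63.75936562643781
fixed rim [481.89739243 481.0828604 ] ->axis 498.490126417801
10.95 [500.0007648  -64.26996135 134.02432403] [-0.09  0.19 -0.84]
```

```bash
python3 - <<'E'
from d import *
T=np.array([500.0,-64.25]); z=134.
F0=F()
for i in range(13):
    z-=2; hit=r.move_linear([*T,z],q,max_speed=20,force_limit=14)
    s=r.sense();f=F(2)-F0;print(round(s["time_s"],2),s["tcp_pos"].round(2),f.round(2),hit)
    if hit or abs(f[2])>13 or np.hypot(f[0],f[1])>15: break
E
```

```text
11.27 [499.78 -64.2  131.76] [0.47 0.14 0.61] False
11.53 [499.8  -64.21 129.78] [-0.06 -0.8   0.33] False
11.8 [499.82 -64.21 127.8 ] [ 0.54 -0.24  0.6 ] False
12.07 [499.82 -64.23 125.8 ] [ 0.07 -0.3   0.41] False
12.33 [499.73 -64.17 123.89] [-0.29  0.74  1.56] False
12.6 [499.73 -64.13 122.13] [-1.83  0.64  4.02] False
12.87 [500.02 -64.22 120.36] [-1.79  0.38  6.14] False
13.13 [500.26 -64.26 118.68] [-2.09  1.2   7.77] False
13.4 [499.91 -64.2  115.91] [-1.56  1.12  4.61] False
13.67 [499.77 -64.18 113.59] [-0.69  0.51  2.83] False
13.93 [499.75 -64.17 111.63] [-1.76  0.36  2.56] False
14.2 [499.8  -64.21 109.73] [-1.85  0.72  2.96] False
14.47 [499.81 -64.19 107.77] [-1.41  0.41  2.73] False
```

```bash
python3 - <<'E'
from d import *
T=np.array([500.0,-64.25]); z=108.
F0=np.array([-0.09,0.19,-0.84]); base=[2.7,2.8]
for i in range(30):
    z-=1; hit=r.move_linear([*T,z],q,max_speed=12,force_limit=6)
    s=r.sense();f=F(3)-F0;print(round(s["time_s"],2),s["tcp_pos"].round(2),f.round(2),hit)
    if hit or f[2]>np.mean(base[-5:])+2.5 : break
    base.append(f[2])
print(np.mean(base[-5:]))
E
```

```text
14.73 [499.95 -64.23 106.94] [-2.15 -0.13  2.83] False
15.01 [499.93 -64.23 105.94] [-2.42  0.45  3.51] False
15.28 [499.97 -64.22 104.92] [-2.23  0.65  3.4 ] False
15.56 [499.92 -64.22 103.87] [-2.64  0.36  3.11] False
15.83 [499.89 -64.24 102.87] [-1.93  0.93  3.24] False
16.11 [499.92 -64.24 101.89] [-2.06  0.4   3.35] False
16.38 [499.92 -64.25 100.88] [-2.43  0.38  3.08] False
16.66 [499.92 -64.23  99.88] [-2.25  0.58  3.25] False
16.93 [499.93 -64.21  98.89] [-2.5   0.84  3.2 ] False
17.21 [499.93 -64.23  97.89] [-2.29  0.5   3.06] False
17.48 [499.91 -64.22  96.88] [-2.5   0.78  2.96] False
17.76 [499.92 -64.23  95.88] [-2.83  0.43  2.91] False
18.03 [499.89 -64.22  94.87] [-2.68  0.84  2.76] False
18.31 [499.92 -64.25  93.89] [-2.29  0.81  2.91] False
18.58 [499.93 -64.24  92.88] [-3.35  0.71  3.52] False
18.86 [499.94 -64.23  91.89] [-3.29  0.55  3.02] False
19.13 [499.9  -64.24  90.88] [-3.16  0.64  3.24] False
19.41 [499.98 -64.21  89.97] [-3.05  0.55  3.34] False
19.68 [500.2  -64.2   89.33] [-3.66  1.01  6.19] False
3.20446878042452
```

```bash
python3 - <<'E'
from d import *
T=np.array([500.0,-64.25]); z=89.
F0=np.array([-0.09,0.19,-0.84]); f=F(3)-F0; print(f.round(2))
for i in range(12):
    z-=0.4 if f[2]<10 else 0.2; hit=r.move_linear([*T,z],q,max_speed=8,force_limit=6)
    s=r.sense();f=F(4)-F0;print(round(s["time_s"],2),z,s["tcp_pos"].round(2),f.round(2),hit,round(s["width"],4))
    if hit or f[2]>12.3: break
for i in range(5): r.wait(.15);print((F(3)-F0).round(2),r.sense()["tcp_pos"].round(2))
E
```

```text
[-3.55  1.28  5.74]
19.98 88.6 [500.33 -64.23  89.17] [-3.64  1.24  7.23] False 0.2418
20.27 88.19999999999999 [500.42 -64.24  88.96] [-3.57  1.31  8.21] False 0.2391
20.55 87.79999999999998 [500.55 -64.25  88.78] [-3.79  2.02  9.23] False 0.2405
20.83 87.39999999999998 [500.63 -64.28  88.54] [-4.54  1.59  9.62] False 0.2402
21.12 86.99999999999997 [500.71 -64.27  88.34] [-4.59  1.41 10.74] False 0.2404
21.4 86.79999999999997 [500.78 -64.26  88.25] [-4.88  1.69 11.75] False 0.2403
21.68 86.59999999999997 [500.85 -64.27  88.19] [-4.84  1.97 11.97] False 0.24
21.97 86.39999999999996 [500.9  -64.32  88.09] [-4.54  1.51 12.45] False 0.2429
[-4.82  1.87 12.71] [500.87 -64.29  88.08]
[-5.52  1.86 12.62] [500.87 -64.29  88.06]
[-5.78  1.84 12.29] [500.86 -64.28  88.08]
[-5.16  1.65 12.21] [500.87 -64.3   88.07]
[-5.27  1.39 13.01] [500.91 -64.29  88.09]
```

```bash
python3 - <<'E'
from d import *
r.gripper_to(0.7)
s=r.sense();print(s["time_s"],s["tcp_pos"],s["width"],s["ft_force"])
r.wait(.2)
p=s["tcp_pos"];r.move_linear([p[0],p[1],190],max_speed=60,force_limit=10) 
Y=np.array([np.sin(np.deg2rad(14.5)),np.cos(np.deg2rad(14.5))])
r.move_linear([*(np.array([499.8,-63.4])-75*Y),230],max_speed=150);r.wait(.3)
for n in("wrist","scene"):
    p=r.snapshot(n);np.savez(f"e_{n}.npz",**p);cv2.imwrite(f"pics/e_{n}.png",cv2.resize(p["color"][20:200,230:410,::-1] if n=="wrist" else p["color"][100:260,300:460,::-1],None,fx=3.3,fy=3.3,interpolation=cv2.INTER_CUBIC))
p=r.snapshot("top");cv2.imwrite("pics/e_top.png",p["color"][:,:,::-1])
s=r.sense();print(s["time_s"],s["tcp_pos"],s["ft_force"])
E
```

```text
23.3333 [500.26125727 -64.40393968  86.16999776] 0.6997354314080987 [0.32121164 0.18203959 0.48257616]
26.5667 [ 481.01621977 -135.64629495  229.79393935] [-0.18728115 -0.51340878  0.12546374]
```

View pics/e_wrist.png

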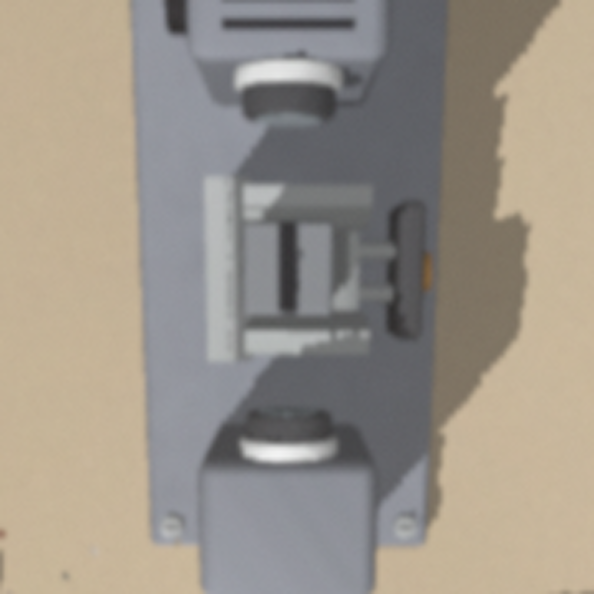

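View pics/e_scene.png

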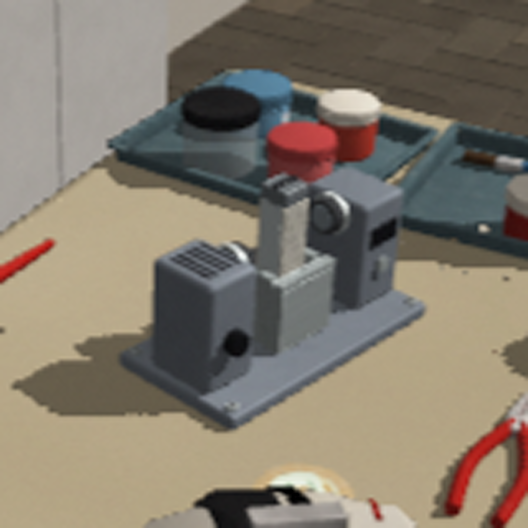

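View pics/e_top.png

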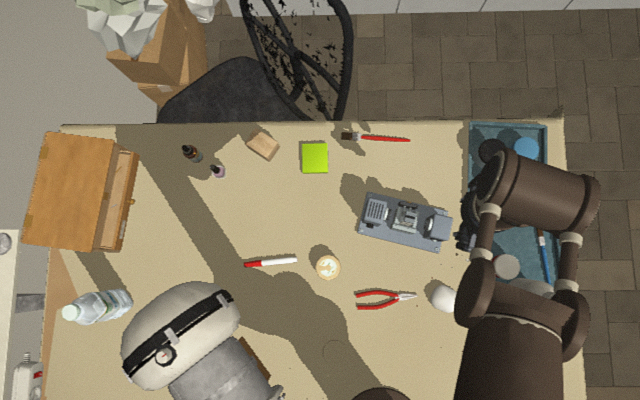

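```bash
python3 - <<'E'
from d import *
s=load("e_wrist.npz")
f=lambda a:(np.array(a,float)+.5)/3.3-.5+[230,20]
Y=np.array([np.sin(np.deg2rad(14.5)),np.cos(np.deg2rad(14.5))]);X=np.array([Y[1],-Y[0]])
C=ray(s,f([(245,223),(330,223),(333,315),(247,315)]),128);m=C.mean(0)
print("cap centre",m@X,m@Y,"pocket",499.75,63.76,np.hypot(*(C[0]-C[1])),np.hypot(*(C[0]-C[3])))
R=ray(s,f([(288,222),(289,310)]),129);d=R[0]-R[1];print("ridge yaw",-np.rad2deg(np.arctan2(*d)))
W=ray(s,f([(238,178),(241,358)]),68);print("fixed axis",(W@X)+17)
r.close_job()
E
```

```text
cap centre 499.339350670736 63.405273637364424 pocket 499.75 63.76 21.926429803900923 22.977583645728945
ridge yaw -13.786234691942303
fixed axis [500.56276175 500.79759371]
the job is handed in; nothing more can be done
```

I stood the cell in the pocket, pressed it onto the floor, let go, backed the arm off and handed the job in at about 27 s; no verdict was reported.

- **Placing:** I found the cell and bench in the camera images, gripped the cell across its frosted faces and lowered it slowly between the jaws. The cell slid past the jaw with at most about 8 N, then a steady drag of about 3.2 N.
- **Pressing:** I felt the floor about 39 mm below the rim. From there I pressed 9 to 9.5 N beyond the drag, with about 1.9 mm of pad give, and held it for about 1 s. The highest averaged force was about 13 N in total, so roughly 10 N on the floor.
- **Last checks:**
  - In the last pictures the cell stands upright to the eye in the pocket. I did not measure its tilt separately.
  - The cap centre is about 0.5 mm from the estimated pocket axis. The ridge is at -13.8° against the bench's -14.5°, about 0.01 rad.
  - The fingers were clear, with about 0 N at the wrist. The pot, block and notes show no visible movement in the top view.
- **Disagreement between views:** Estimates of the pocket axis from the fixed wall's edge differed by up to about 2 mm, and the last one puts the cap about 1.3 mm off the axis. That is still inside the 4 mm limit.

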